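# Post a rejected shoe heel through the sprung flap of the reject box

### The arm

A 6-joint arm with a two-finger parallel gripper is mounted at the origin on the work surface. World frame = base frame: x ahead of the robot, y to its left, z up, the work surface at z = 0. Lengths are in mm, angles in rad, forces in N, time in s.
With the tool pointing down it reaches from about 275 to 1000 mm from the base axis. Payload 8.4 kg.
Tool frame: the origin (TCP) lies on the centre line of the jaws, within the pads' length; the fingertips stand 22 mm ahead of it and the grasp point (between the pads) lies 3 mm ahead of it; z points along the fingers, y is the direction in which the jaws open and shut (so a half turn about z gives the same grasp; the last joint's range is limited). The gripper opens to 85 mm and grips with 20 to 120 N. Pads are 22 mm wide; open, the fingers measure 114 mm over their backs; the gripper's body (76 mm by 85 mm) begins 54 mm behind the grasp point. The pads swing forward as they close: fully open they stand 13 mm farther back than shut.
Start: joints at [-1.331, 0.353, 1.633, -0, 1.155, -0.002], TCP at [149.655, -606.821, 253.281] pointing down, gripper open.
Joint ranges: [-2.63, 2.63], [-0.92, 2.1], [0.06, 2.66], [-1.3, 4.44], [0, 2.69], [-3.02, 3.02]. Speed limits (rad/s): [2.22, 2.22, 2.79, 3.14, 3.14, 3.14].

### API

Orientations are given as [roll, pitch, yaw] about the fixed x, y, z axes, in that order (R = Rz(yaw) Ry(pitch) Rx(roll)).
In Python, from rig import r gives the robot as it stands.
- The arm moves only by the tool carry_out, never from a script. Its argument "rows" is text: rows parted by semicolons, each of 5 numbers parted by spaces: the opening, from 0 (shut) to 1 (fully open), then the shift along the tool's x, y, z in units of 30 mm (1.0 is 30 mm), then the turn about the tool's z in units of 8 degrees (1.0 is 8 degrees). A call has 1 to 12 rows; each row shifts and turns the commanded pose from where the row before left it, along the tool's axes as they then stand; what a row does not reach is not made up. A row lasts 1/8 s, in which the tool goes at most 62.5 mm and 10.7 degrees, less where a joint would pass 70% of its speed; a pose out of reach is approached as far as the arm can. A call is refused whole if a number of a shift passes 1 or a number of a turn 1, either way. A call with a gripper value outside its range is refused whole. The fingers move at their own pace and stop on an object; "newtons" is the grip in N (left out, the last holds). Time passes only in rows, so rows that do not move let the fingers close. It gives the time, the measured TCP pose, the force and the opening at its end, in the units of the state.
- r.sense(): the state, without advancing time (a new reading comes with each control period).
- r.grab_frame(name): name is "side" or "top"; returns the picture (420x560x3 uint8, blue, green, red); there is no depth.
- r.get_calibration(name): a dict with "intrinsics" (3x3 intrinsics, pixels), "position" and "rotation" of the camera in the world. Camera axes: x right, y up, looking along -z (the intrinsics and any distortion apply to the point x, -y, -z); pixel columns grow to the right and rows downward; lengths in mm; the calibration is good to about 2 mm. A picture is of the moment at which its call begins. get_calibration takes no time and is no camera call.
- r.sign_off(): hands the job in, once; it reports no verdict.
The state is a dict: "clock": time; "qpos": joint angles; "qvel": joint speeds; "joint_efforts": joint torques, N m; "eef_pos": TCP position; "tcp_rot": TCP orientation; "contact_force": force on the tool from outside, world axes, zero at the start; "wrist_torque": the same for the moment, N m; "opening": opening from 0.0 (shut) to 1.0 (fully open).
Only numpy, scipy, OpenCV 4.12 (cv2) and the standard library are available. Lean on these libraries where they do the work, as an engineer would, in place of code of your own. Each camera call takes 0.05 s, during which the arm holds its last target.

### The job

A rejected shoe heel stands on the sill of the steel reject box. Push the box's sprung flap open with one finger and, while that finger keeps it open, push the heel off the sill and down through the opening with the other finger; never pick the heel up, and do not use the heel itself to shove the flap open. Then draw the hand out so that the flap swings fully shut with the heel inside, leaving the shoe last, the jar and the spare heel on the bench where they are.

Things in the scene. Friction and masses are not known exactly. Their poses are not given: they have to be found in the camera images.
- box: Sheet-steel reject box fixed to the bench, 230 deep (x) x 170 wide (y), hollow, inside floor at z=3. Origin on the bench under the middle of the sill's inner edge; z up, +x leads from the sill into the box (away from the robot, turned up to 0.4 rad). Sill: flat plate from x=-80 to 0, 170 wide, top at z=150, no rim round it. Flat hood, the highest part: x=100 to 150 at z=210.
- sill_edge (a point): Middle of the sill's inner edge, at the sill's top: box frame (0, 0, 150).
- opening (a point): Middle of the opening, box frame (50, 0, 150), level with the sill. The opening runs from box x=0 to 100 and is 164 wide (y) between two 3 thick upright side cheeks. The cheeks' top edges and the shut flap slope up together from z=150 at x=0 to z=210 at x=100. Below, the box is empty.
- flap: Flap: flat aluminium plate, 113 long down the slope x 158 wide x 2.5 thick, hung by its top edge on a hinge rod with springs (radius 6) at box x=100, z=208. Origin at the middle of the hinge, axes parallel to the box's when shut. Opens inward and down only: pushed down or in (+x) from above the sill it swings into the box. Springs shut it; opening takes about 1 to 5 N.
- flap_edge (a point): Middle of the flap's lower free edge, 113 from the hinge; when shut it lies at about box x=3, z=150, next to the sill's inner edge.
- flap_hinge (a joint): Opening angle of the flap in rad: 0 shut (sloping up 31 degrees from the sill), 0.5 slopes 60 degrees, about 1.03 hangs straight down; stop at 1.05. It springs back to 0 when released.
- heel: The rejected heel, loose on the sill: brown block with a black rubber top, about 70 g. D-shaped from above, 42 long (x) x 48 wide (y) x 34 high; origin at the middle of its underside. Its flat upright face at x=-21 faces the robot, its round side at x=+21 the flap, within 0.3 rad of box +x. Starts with its origin 32 to 44 before the sill's inner edge, up to 38 off the middle.
- heel_center (a point): Centre of the rejected heel, 17 above its underside.
- spare_heel: A good heel of the same shape and size standing on the bench beside the box. Leave it alone. Origin at the middle of its underside.
- last: Shoe last (foot form) of beige plastic, 245 long (x, toe to -x) x 82 wide x 105 high, standing sole down on the bench beside the box. Leave it alone. Origin under its middle.
- jar: White jar with a steel cap, 52 across x 75 high, standing on the bench beside the box. Leave it alone. Origin at the middle of its underside.
There are look-alikes about, which are no part of the job. What is shaped like the heel but blue or green is not meant.

How it is judged:
By the outcome, as a careful person would: the job done as asked, in the order asked, and still so for the second after the job is handed in, with the robot touching nothing.
It also fails if it takes over 35 s, if anything falls off the work surface, if the arm or the gripper's body presses on something with over 40 N, if the wrist force passes 120 N, or if a joint passes its speed limit or range.

## Working session

There is one attempt and no reset: what is moved stays moved. The work goes in short steps, Python scripts to look and compute and a tool call to move; the robot and the scene stay as the last step left them, time stands still between calls to the robot, and variables do not carry over. Pictures are saved under pics/ and viewed, and the job is handed in when it is done.

Besides the shell and the picture viewer there is one more tool, called after "Request:" by a JSON object that holds its "method" and its "body", one argument or row to a line. carry_out: Moves the arm, as the interface text tells. Its arguments: {"type":"object","properties":{"rows":{"type":"string"},"newtons":{"type":"number"}},"required":["rows"]}

```bash
ls; mkdir -p pics
python3 - <<'E'
from rig import r
import cv2
for n in("side","top"):
    cv2.imwrite(f"pics/{n}0.png",r.grab_frame(n)); c=r.get_calibration(n); print(n,c)
print(r.sense())
E
```

```text
pics
side {'intrinsics': array([[440.46214132,   0.        , 280.79628447],
       [  0.        , 440.46214132, 204.0931635 ],
       [  0.        ,   0.        ,   1.        ]]), 'position': array([ 495.64285904, -550.10321919,  734.20566842]), 'rotation': array([ 0.80811463,  0.01751991, -0.13861864])}
top {'intrinsics': array([[475.71249494,   0.        , 274.96961996],
       [  0.        , 475.71249494, 210.74196152],
       [  0.        ,   0.        ,   1.        ]]), 'position': array([ 364.42055639,   80.61750576, 1193.09835406]), 'rotation': array([ 0.19034591, -0.0019509 , -1.58410213])}
{'clock': 0.1, 'qpos': array([-1.33139320e+00,  3.53572975e-01,  1.63404748e+00, -3.27982953e-05,
        1.15526008e+00, -2.37620049e-03]), 'qvel': array([ 0.00125765, -0.00195415, -0.00215356, -0.00078719,  0.00142378,
       -0.00102347]), 'joint_efforts': array([-6.56434477e-04, -6.06356335e+01, -3.42819858e+01, -2.56716896e-05,
        3.93011898e-03, -2.36858955e-05]), 'eef_pos': array([ 149.55151029, -606.41939789,  252.64571328]), 'tcp_rot': array([-3.14030471e+00,  2.69297508e-05,  2.41792604e-01]), 'contact_force': array([ 0.00487086, -0.91281325,  0.09531309]), 'wrist_torque': array([ 0.02607583, -0.02665425,  0.00472602]), 'opening': 0.9985227846922112}
```

View pics/side0.png

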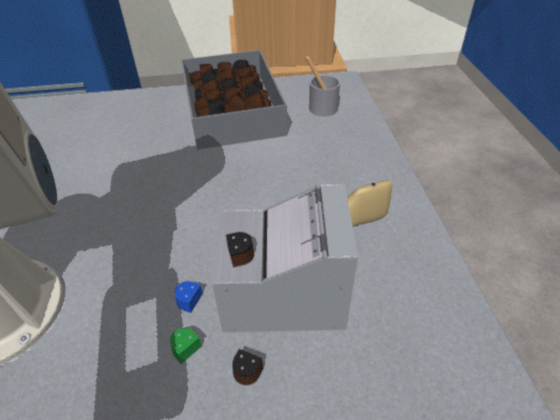

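View pics/top0.png

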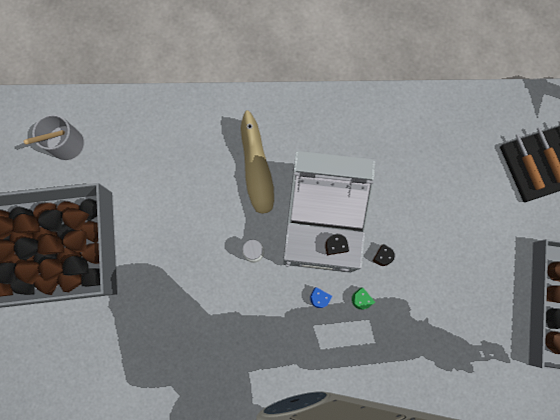

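The heel on the sill is at top (337,244) and side (240,247). It is brown and black and stands on the sill, so it's the one meant. The spare is on the bench at top (384,255), the blue look-alike at (320,298) and the green one at (363,298). The jar is at (252,250) and the last at (257,165). I'll enlarge crops to confirm.

Run:
```python
import cv2
t=cv2.imread("pics/top0.png")[140:280,270:410]; cv2.imwrite("pics/topc.png",cv2.resize(t,None,fx=4.2,fy=4.2,interpolation=cv2.INTER_CUBIC))
t=cv2.imread("pics/side0.png")[180:335,205:365]; cv2.imwrite("pics/sidec.png",cv2.resize(t,None,fx=3.8,fy=3.8,interpolation=cv2.INTER_CUBIC))
```

```text
(no output)
```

View pics/topc.png

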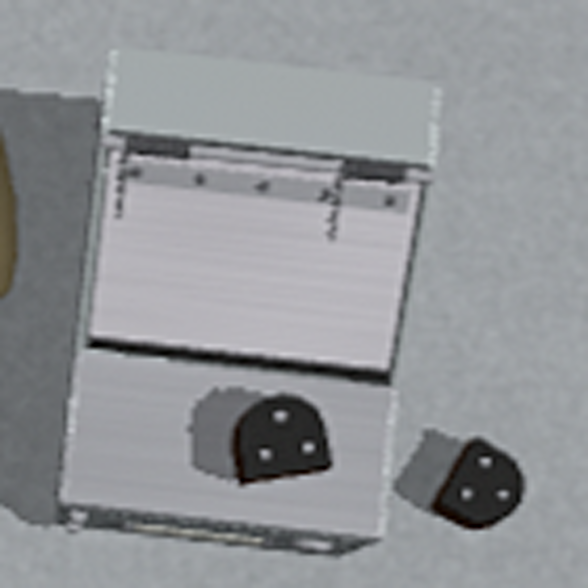

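View pics/sidec.png

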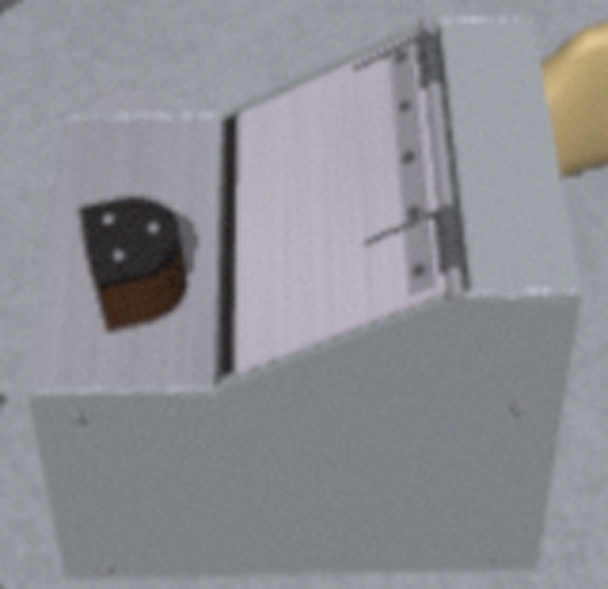

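```bash
cat > h.py <<'E'
import numpy as np
from scipy.spatial.transform import Rotation as Ro
from scipy.optimize import least_squares
from rig import r
C={n:r.get_calibration(n) for n in("side","top")}
def proj(n,P):
    c=C[n]; R=Ro.from_euler('xyz',c["rotation"]).as_matrix()
    p=(np.atleast_2d(P)-c["position"])@R; p=p*[1,-1,-1]
    q=p@c["intrinsics"].T; return q[:,:2]/q[:,2:]
def b2w(v,P):
    P=np.atleast_2d(P).astype(float); c,s=np.cos(v[2]),np.sin(v[2])
    return np.c_[v[0]+c*P[:,0]-s*P[:,1],v[1]+s*P[:,0]+c*P[:,1],P[:,2]]
sc={"top":(4.2,(270,140)),"side":(3.8,(205,180))}
def full(n,px): s,o=sc[n]; return (np.array(px)+.5)/s+o-.5
def fit(obs,x0):
    def f(v): return np.concatenate([(proj(n,b2w(v,P))-full(n,px)).ravel() for n,P,px in obs])
    s=least_squares(f,x0,loss='soft_l1',x_scale=[100,100,1]); return s.x,f(s.x).reshape(-1,2)
E
python3 - <<'E'
from h import *
o=[("top",(-80,85,150),(62,505)),("top",(-80,-85,150),(387,540)),("top",(150,85,210),(112,52)),("top",(150,-85,210),(440,88)),("top",(0,85,150),(88,348)),("top",(0,-85,150),(397,383)),
("side",(-80,-85,150),(32,397)),("side",(0,-85,150),(220,388)),("side",(100,-85,210),(467,295)),("side",(150,-85,210),(578,292)),("side",(150,85,210),(530,18)),("side",(0,85,150),(228,116)),("side",(-80,85,150),(68,118))]
v,e=fit(o,[550,0,0]); print(v); print(e.round(1).tolist())
z=184
h=[("top",(-21,24,z),(241,474)),("top",(-21,-24,z),(331,465)),("side",(-21,24,z),(82,210)),("side",(-21,-24,z),(103,287)),("side",(-21,-24,150),(108,329)),("top",(-21,24,150),(240,484))]
w,e=fit(h,[520,-20,0]); print(w); print(e.round(1).tolist())
d=w[:2]-v[:2];c,s=np.cos(v[2]),np.sin(v[2]);print("heel in box",c*d[0]+s*d[1],-s*d[0]+c*d[1],w[2]-v[2])
E
```

```text
[ 5.25493955e+02 -3.70276930e+01 -1.21637486e-01]
[[-0.1, -0.4], [-0.1, -0.3], [-0.3, -1.1], [0.2, -1.5], [-2.6, 1.2], [0.2, 1.0], [0.0, 0.0], [-0.0, 1.2], [-1.3, 0.5], [2.3, 0.5], [1.2, -0.7], [-1.0, -0.7], [-1.0, -0.2]]
[ 4.88742359e+02 -5.59959427e+01  1.15306940e-01]
[[0.6, 0.9], [1.5, 0.2], [0.5, -1.8], [-0.2, -1.0], [0.4, 1.0], [-0.8, 0.1]]
heel in box -34.17848443402316 -23.287454810795904 0.23694442602423377
```

Both fits agree with the description: the heel is 34 mm before the edge, 23 mm off the middle and turned 0.24 rad. My plan is to set the jaws along box x, with the front finger pressing the flap and the rear finger behind the heel. First I'll traverse high.

Request:
{"method": "carry_out", "body": {
  "rows": "1 0.9 -0.85 -1 0;1 1 -0.94 0 0;1 1 -0.94 0 0;1 1 -0.94 0 0;1 1 -0.94 0 0;1 1 -0.94 0 0;1 1 -0.94 0 0;1 1 -0.94 0 0;1 1 -0.94 0 0;1 1 -0.94 0 0;1 1 -0.94 0 0;1 1 -0.94 0 0"
}}

```text
clock: 1.6
eef_pos: [416.3, -194.1, 283.2]
tcp_rot: [-3.141, 0.0, 0.242]
contact_force: [-0.3, 0.8, 0.2]
opening: 1.0
```

Request:
{"method": "carry_out", "body": {
  "rows": "1 1 -0.94 0 0;1 1 -0.94 0 0;1 1 -0.94 0 0;1 0.9 -0.8 0 0;1 0 0 0 -1;1 0 0 0 -1;1 0 0 0 -1;1 0 0 0 -1;1 0 0 0 -1;1 0 0 0 -1;1 0 0 0 -1;1 0 0 0 -1"
}}

```text
clock: 3.1
eef_pos: [503.2, -61.9, 283.0]
tcp_rot: [-3.141, 0.0, 1.363]
contact_force: [1.0, -0.7, 0.2]
opening: 1.0
```

Request:
{"method": "carry_out", "body": {
  "rows": "1 0 0 0 -0.65;1 0 0 0 0;1 0 0 0 0"
}}

```text
clock: 3.48
eef_pos: [503.4, -61.9, 283.1]
tcp_rot: [-3.141, -0.0, 1.447]
contact_force: [-0.2, 0.0, -0.2]
opening: 1.004
```

Request:
{"method": "carry_out", "body": {
  "rows": "1 0.08 -0.12 0.8 0;1 0 0 0.8 0;1 0 0 0.8 0;1 0 0 0 0;1 0 0 0 0"
}}

```text
clock: 4.1
eef_pos: [500.6, -59.2, 212.1]
tcp_rot: [3.141, 0.0, 1.449]
contact_force: [0.6, -0.2, 0.9]
opening: 1.001
```

Run:
```python
from rig import r
import cv2
for n,(a,b,c,d) in(("side",(130,340,180,400)),("top",(120,290,260,420))):
    f=r.grab_frame(n); cv2.imwrite(f"pics/{n}1.png",cv2.resize(f[a:b,c:d],None,fx=3,fy=3,interpolation=cv2.INTER_CUBIC)[:600,:800])
```

```text
(no output)
```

View pics/side1.png

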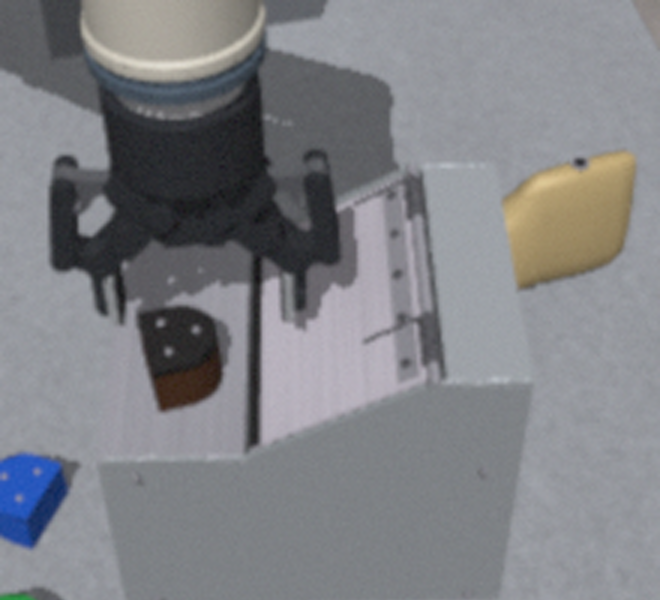

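View pics/top1.png

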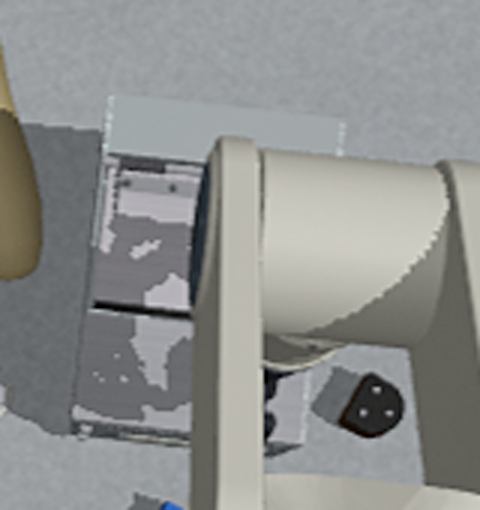

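Run:
```python
from h import *
t=np.array([500.6,-59.2]); ux=np.array([.9926,-.1213]); uy=np.array([.1213,.9926])
for z in(190,203):
  for dx in(-57,-42.5,42.5,57):
    p=t+dx*ux-11*uy
    print(z,dx,((proj("side",[*p,z])[0]-[180,130])*3).round())
```

```text
190 -57 [100. 345.]
190 -42.5 [127. 344.]
190 42.5 [283. 340.]
190 57 [309. 340.]
203 -57 [ 97. 329.]
203 -42.5 [124. 328.]
203 42.5 [282. 324.]
203 57 [309. 324.]
```

The tips stand about 9 mm ahead of the TCP when open. They read z≈204, and the rear finger is clear behind the heel (inner face at px 122, heel face at 139). Next I'll descend so the front finger presses the flap.

Request:
{"method": "carry_out", "body": {
  "rows": "1 0 0 0.4 0;1 0 0 0.4 0;1 0 0 0.3 0;1 0 0 0.25 0;1 0 0 0.2 0;1 0 0 0 0;1 0 0 0 0"
}}

```text
clock: 5.08
eef_pos: [499.7, -59.1, 164.7]
tcp_rot: [-3.14, -0.0, 1.45]
contact_force: [-1.9, -0.0, 0.8]
opening: 0.998
```

Run:
```python
from rig import r
import cv2
for n,(a,b,c,d) in(("side",(130,340,180,400)),):
    f=r.grab_frame(n); cv2.imwrite(f"pics/{n}2.png",cv2.resize(f[a:b,c:d],None,fx=3,fy=3,interpolation=cv2.INTER_CUBIC)[:600,:800])
```

```text
(no output)
```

View pics/side2.png

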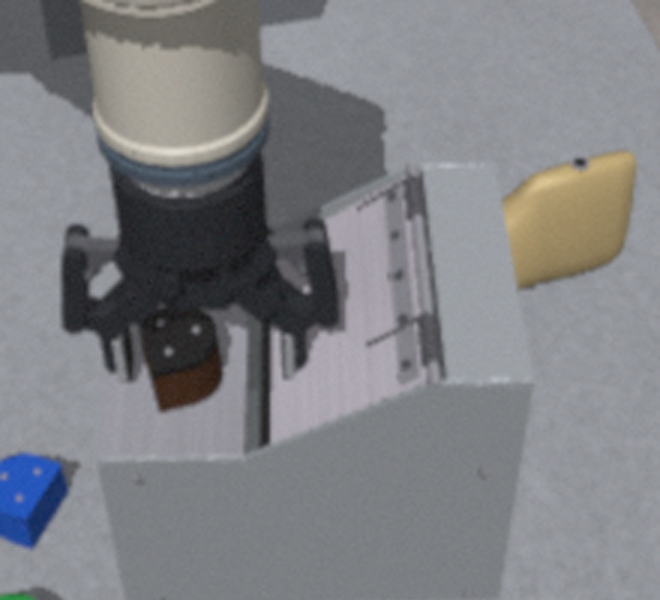

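The flap is ajar under the front finger (edge gap around px 250–268) and the heel hasn't moved. Next I'll advance into the box.

Request:
{"method": "carry_out", "body": {
  "rows": "1 0 0.15 0 0;1 0 0.15 0 0;1 0 0.15 0 0;1 0 0.15 0 0;1 0 0.15 0 0;1 0 0.15 0 0;1 0 0 0 0;1 0 0 0 0"
}}

```text
clock: 6.12
eef_pos: [527.3, -62.4, 164.9]
tcp_rot: [3.141, -0.0, 1.45]
contact_force: [-1.4, 1.7, 1.5]
opening: 0.998
```

Run:
```python
from rig import r
import cv2
for n,(a,b,c,d) in(("side",(130,340,180,400)),):
    f=r.grab_frame(n); cv2.imwrite(f"pics/{n}3.png",cv2.resize(f[a:b,c:d],None,fx=3,fy=3,interpolation=cv2.INTER_CUBIC)[:600,:800])
```

```text
(no output)
```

View pics/side3.png

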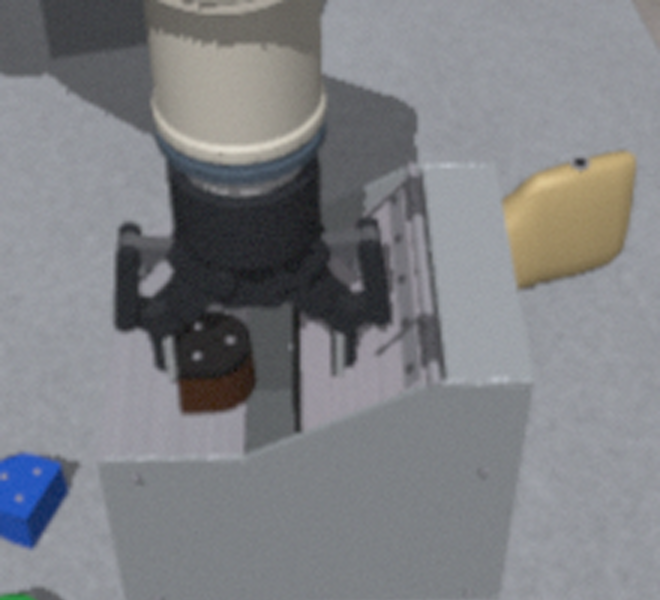

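The heel has been pushed and squared up, its nose over the edge (px ~252 against sill edge ~247). The flap is well open ahead of it (edge at px ~298). I'll carry on.

Request:
{"method": "carry_out", "body": {
  "rows": "1 0 0.15 0 0;1 0 0.15 0 0;1 0 0.15 0 0;1 0 0.15 0 0;1 0 0.1 0 0;1 0 0 0 0;1 0 0 0 0"
}}

```text
clock: 7.05
eef_pos: [542.9, -64.3, 163.5]
tcp_rot: [-3.131, -0.0, 1.449]
contact_force: [-22.8, 3.5, 7.7]
opening: 0.999
```

Run:
```python
from rig import r
import cv2
for n,(a,b,c,d) in(("side",(130,340,180,400)),):
    f=r.grab_frame(n); cv2.imwrite(f"pics/{n}4.png",cv2.resize(f[a:b,c:d],None,fx=3,fy=3,interpolation=cv2.INTER_CUBIC)[:600,:800])
```

```text
(no output)
```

View pics/side4.png

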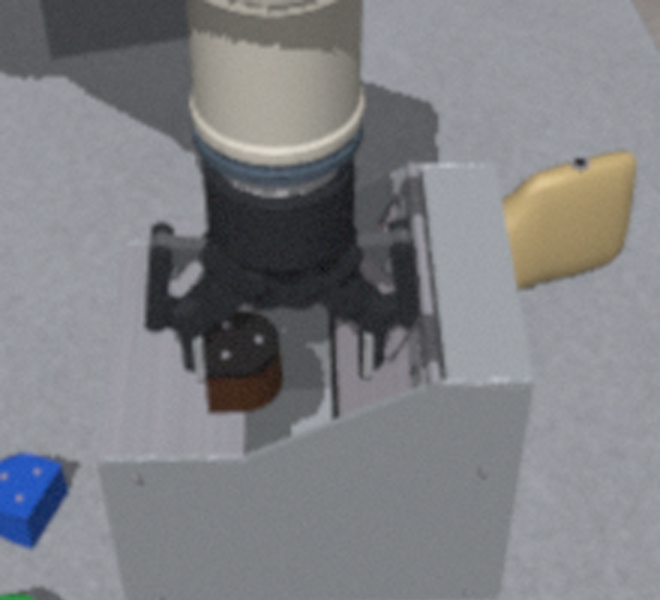

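The force has risen to 23 N, so the outer knuckle is reaching the hinge area. I'll back off slightly, then narrow the jaws while advancing. That keeps the front finger in place on the flap while the rear one moves on.

Request:
{"method": "carry_out", "body": {
  "rows": "1 0 -0.2 -0.05 0;1 0 -0.05 0 0;1 0 0 0 0",
  "newtons": 20
}}

```text
clock: 7.48
eef_pos: [539.8, -63.9, 166.0]
tcp_rot: [-3.14, -0.0, 1.45]
contact_force: [-3.9, 1.4, -0.1]
opening: 1.001
```

Request:
{"method": "carry_out", "body": {
  "rows": "0.95 0 0.07 -0.02 0;0.9 0 0.07 -0.02 0;0.85 0 0.07 -0.02 0;0.8 0 0.07 -0.02 0;0.8 0 0 0 0"
}}

```text
clock: 8.1
eef_pos: [549.1, -65.1, 168.8]
tcp_rot: [3.141, 0.0, 1.45]
contact_force: [-4.2, -0.3, 1.4]
opening: 0.803
```

Run:
```python
from rig import r
import cv2
for n,(a,b,c,d) in(("side",(130,340,180,400)),):
    f=r.grab_frame(n); cv2.imwrite(f"pics/{n}5.png",cv2.resize(f[a:b,c:d],None,fx=3,fy=3,interpolation=cv2.INTER_CUBIC)[:600,:800])
```

```text
(no output)
```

View pics/side5.png

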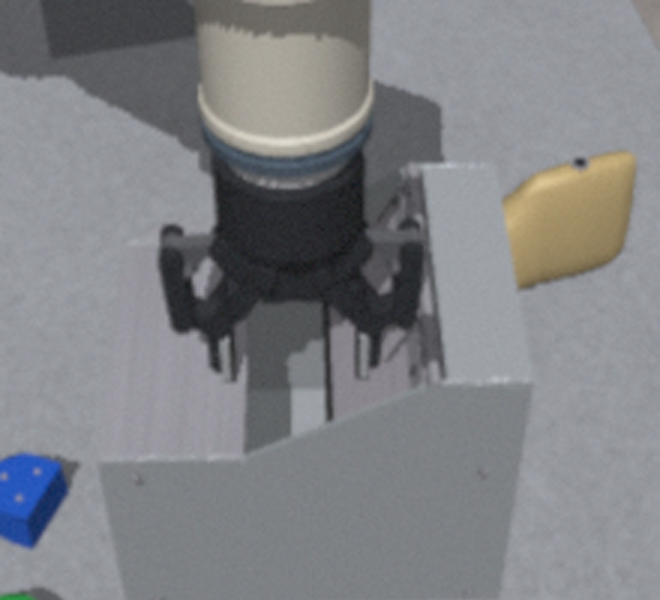

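The heel has dropped through and the sill is empty. I'll withdraw along −x so the flap follows the finger, then go up.

Request:
{"method": "carry_out", "body": {
  "rows": "0.8 0 -0.25 -0.05 0;0.8 0 -0.25 0 0;0.8 0 -0.25 0 0;0.8 0 -0.25 0 0;0.8 0 -0.25 0 0;0.8 0 -0.25 -0.1 0;0.8 0 -0.25 -0.2 0;0.8 0 -0.2 -0.3 0;0.8 0 -0.2 -0.5 0;0.8 0 -0.2 -0.8 0;0.8 0 0 -1 0;0.8 0 0 -1 0"
}}

```text
clock: 9.65
eef_pos: [478.5, -56.5, 289.1]
tcp_rot: [3.141, 0.0, 1.45]
contact_force: [-0.0, -0.3, -0.3]
opening: 0.804
```

Request:
{"method": "carry_out", "body": {
  "rows": "0.8 0 -1 -0.3 0;0.8 0 -1 0 0;0.8 0 -1 0 0;0.8 0 -1 0 0;0.8 0 -1 0 0;0.8 0 0 0 0;0.8 0 0 0 0"
}}

```text
clock: 10.52
eef_pos: [330.5, -38.5, 297.0]
tcp_rot: [3.14, 0.0, 1.45]
contact_force: [-0.2, 0.4, 0.3]
opening: 0.801
```

Run:
```python
from rig import r
import cv2
for n in("side","top"):
    cv2.imwrite(f"pics/{n}6.png",r.grab_frame(n))
f=cv2.imread("pics/side6.png"); cv2.imwrite("pics/side6c.png",cv2.resize(f[180:335,205:365],None,fx=3.8,fy=3.8,interpolation=cv2.INTER_CUBIC))
print(r.sense()["contact_force"])
```

```text
[-0.84817374 -0.44181641  0.16438499]
```

View pics/side6c.png

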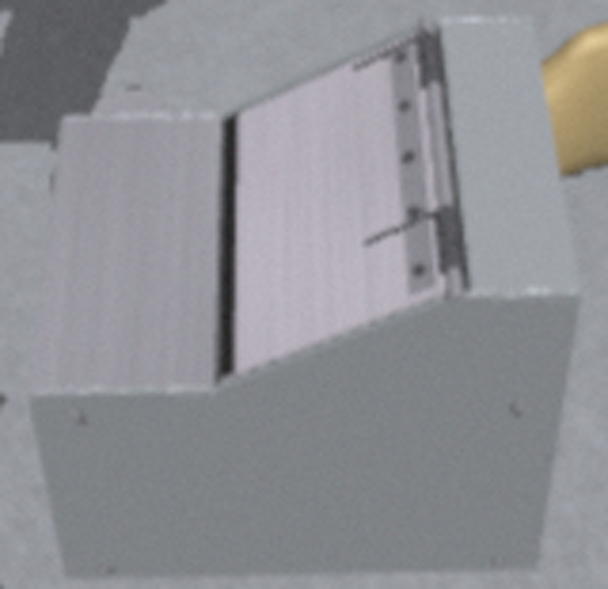

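View pics/top6.png

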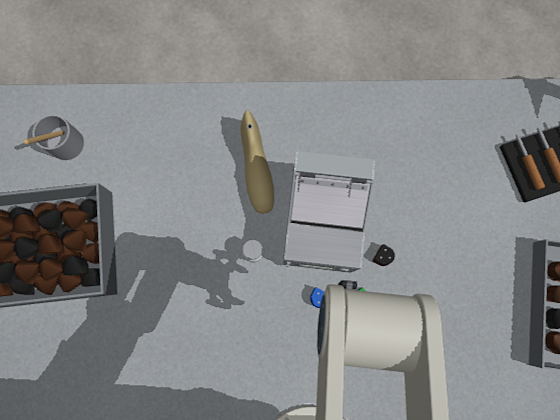

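The flap is shut, with the same edge line as at the start (px 220–235). The sill is empty, and the last, jar and spare heel haven't moved. I'm handing in.

```bash
python3 -c "
from rig import r
print(r.sense()['clock'],r.sign_off())"
```

```text
the job is handed in; nothing more can be done
10.625 None
```

The heel is in the reject box and the flap is shut. I handed the job in at about 10.6 s of the 35 s allowed.

**What I did:** the front finger pressed the flap open and held it while the rear finger pushed the heel off the sill. The heel was never gripped or lifted, and in the pictures it stayed clear of the flap while on the sill. I then drew the hand back and up.

**Last checks:**
- **Flap and sill:** the pictures show the flap edge back on its starting line and an empty sill.
- **Other objects:** the last, jar and spare heel are where they started.
- **Arm:** it is clear of everything, with about 0 N on the tool.

**What went less well:**
- **Contact near the hinge:** the force reached about 23 N once during the push, probably the front finger's knuckle near the hinge. I backed off and narrowed the jaws to finish the push.
- **Heel not seen inside:** I did not see the fall itself. I conclude the heel is inside because it was going over the edge in one picture and gone from the sill in the next, with nothing new on the bench.

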